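# Close the gap gauge to its mark with the knurled wheel

### The arm

A 7-joint arm with a two-finger parallel gripper is mounted at the origin on the work surface. World frame = base frame: x ahead of the robot, y to its left, z up, the work surface at z = 0. Lengths are in mm, angles in rad, forces in N, time in s.
With the tool pointing down it reaches from about 425 to 925 mm from the base axis. Payload 6.8 kg.
Tool frame: the origin (TCP) lies midway between the tips of the shut fingers; the grasp point (between the pads) lies 19 mm behind it (arm.grip_depth is the distance from the TCP to the grasp point, in mm); z points along the fingers, y is the direction in which the jaws open and shut (so a half turn about z gives the same grasp; the last joint's range is limited). The gripper opens to 88 mm and grips with 3 to 60 N. Pads are 20 mm wide; open, the fingers measure 115 mm over their backs; the gripper's body (75 mm by 178 mm) begins 61 mm behind the grasp point.
Start: joints at [0.998, 0.477, 0.022, 1.555, -0.011, 1.109, -0.083], TCP at [302.576, -603.403, 222.664] pointing down, gripper open.
Joint ranges: [-2.96, 2.96], [-0.34, 2.1], [-1.41, 1.46], [0.24, 2.44], [-1.37, 4.51], [0.17, 1.92], [-2.96, 2.96]. Speed limits (rad/s): [2.39, 2.39, 3.14, 3.14, 3.14, 3.14, 3.14].

### API

Orientations are given as a 3x3 rotation matrix whose columns are the frame's x, y, z axes.
In Python, from plant import sense, cams, arm gives the robot as it stands.
- The arm moves only by the tool send_rows, never from a script. Its argument "targets" is a list of rows, each an object with "offset": the shift along the tool's x, y, z in mm, a list of three; "twist": the turn, a rotation vector about the tool's x, y, z in rad, a list of three. In form: [{"offset": [dx, dy, dz], "twist": [rx, ry, rz]}, ...]. A call has 1 to 8 rows; each row shifts and turns the commanded pose from where the row before left it, along the tool's axes as they then stand; what a row does not reach is not made up. A row lasts 1/12 s, in which the tool goes at most 41.7 mm and 7.16 degrees, less where a joint would pass 70% of its speed; a pose out of reach is approached as far as the arm can. A call is refused whole if a number of a shift passes 41.7 or a number of a turn 0.125, either way. A call with a gripper value outside its range is refused whole. "gripper" is the closure, from -1 (fully open) to 1 (shut), so that 0 is half open, set as the call begins (left out, the last holds). The fingers move at their own pace and stop on an object; the grip force is fixed at half the most. Time passes only in rows, so rows that do not move let the fingers close. It gives the time, the measured TCP pose, the force and the opening at its end, in the units of the state.
- sense(): the state, without advancing time (a new reading comes with each control period).
- cams.grab_frame(name): name is "side" or "top" or "wrist"; returns a dict with "image" (480x640x3 uint8, red, green, blue), "z_map" (480x640 float32, mm along the optical axis (not along the pixel's ray), 0 where there is no reading), "intrinsics" (3x3 intrinsics, pixels), "pose" (4x4, takes a point from camera to world coordinates). Camera axes: x right, y up, looking along -z (the intrinsics and any distortion apply to the point x, -y, -z); pixel columns grow to the right and rows downward; lengths in mm; the calibration is good to about 2 mm. A picture is of the moment at which its call begins.
- arm.close_job(): hands the job in, once; it reports no verdict.
The state is a dict: "t": time; "joints": joint angles; "joint_vel": joint speeds; "joint_efforts": joint torques, N m; "ee_pos": TCP position; "orientation": TCP orientation; "wrist_force": force on the tool from outside, world axes, zero at the start; "ft_torque": the same for the moment, N m; "grip_width": opening from 0.0 (shut) to 1.0 (fully open).
Only numpy, scipy, OpenCV 4.12 (cv2) and the standard library are available. Lean on these libraries where they do the work, as an engineer would, in place of code of your own. Each camera call takes 0.05 s, during which the arm holds its last target. There are 200 camera calls.

### The job

Roll the knurled adjuster wheel of the gap gauge under a fingertip, pressing it lightly, until the gap has closed so far that the pointer on the sliding jaw stands over the dark line of the gauge mark, then take the finger away. Move the jaw only by the wheel, never by touching it, and leave the glass pieces and everything else on the table where they are.

Things in the scene. Friction and masses are not known exactly. Their poses are not given: they have to be found in the camera images.
- gauge: Gap gauge, fixed: dark steel base 120 x 300 x 14 mm. Origin: centre of its underside. x points roughly away from the robot (yaw within 0.35 rad), y along the base to the robot's left. In this frame: wheel housing at y = -90 mm (86 x 56 mm, 46 high, round cheeks to 74); anvil face at y = 110 mm (62 high); scale ledge 40 mm high along x = 37 to 59 mm.
- wheel: Knurled steel adjuster wheel, 72 mm diameter, 26 mm wide. Origin: its centre, 46 mm above the table; the axis lies level along the gauge's y. The body turns with the wheel. Rolling its top away from the robot (gauge +x) closes the gap, the other way opens it: 1 mm of jaw travel per 4.5 mm of rim travel (8 mm per radian). Turns lightly (0.03 N m), stays where it is left.
- wheel_top (a point): Fixed point at the top of the unpressed wheel, 82 mm above the table, 8 mm above the housing's cheeks, axes as the gauge's. Wheel, rods and jaw float together on a spring: pressed from above they begin to sink at about 1 N taking 1 N more per mm, to a stop at 6 mm. Sunk 3 to 5 mm, the wheel can be rolled by strokes of about 35 mm across its top.
- jaw: Sliding steel jaw block, 76 mm wide, 30 mm thick along the gauge's y, its top 62 mm above the table. Origin: at table height below the middle of its gap-side face (the face turned to the anvil). Slides along the gauge's y axis; +y closes the gap. It sinks a little with the wheel while that is pressed. Not to be touched.
- pointer (a point): Outer end of the pointer, a dark blade 3 mm thick that sticks out of the jaw's far side (gauge +x), 54 mm above the table; it lies in line with the jaw's gap-side face, in the middle of the blade's thickness. At the start it is 10 to 36 mm short of the mark (on its -y side).
- gauge_mark (a point): Centre of the gauge mark: a dark line 5 mm wide (along the gauge's y) and 22 mm long (along x) on a small aluminium plate, 26 x 26 mm, set on the scale ledge, 46 mm above the table. It does not move; its place along the ledge differs from start to start. Axes parallel to the gauge's; the pointer must come to the same y.
- glass_blank: Loose glass cylinder, 28 mm diameter, 45 mm high, standing on the base plate in the gap by the anvil. Origin: centre of its underside. To be left alone.
- glass_disc: Loose glass disc, 56 mm diameter, 14 mm high, beyond the gauge. Origin: centre of its underside. To be left alone.
- caliper: Loose digital caliper, 150 mm long, 15 mm high, lying on the robot's side of the gauge. Origin: centre of its underside. To be left alone.
- glass_tall: Loose glass cylinder, 42 mm diameter, 70 mm high, to the right of the gauge. Origin: centre of its underside. To be left alone.
- glass_wide: Loose glass cylinder, 64 mm diameter, 45 mm high, to the right of the gauge. Origin: centre of its underside. To be left alone.
- cleaner: Small white bottle, 44 mm diameter, 100 mm high, to the right of the gauge. Origin: centre of its underside. To be left alone.
- loupe: Black loupe, 40 mm diameter, 42 mm high, to the left of the gauge. Origin: centre of its underside. To be left alone.

How it is judged:
By the outcome, as a careful person would: the job done as asked, in the order asked, and still so for the second after the job is handed in, with the robot touching nothing.
It also fails if it takes over 45 s, if anything falls off the work surface, if the arm or the gripper's body presses on something with over 40 N, if the wrist force passes 120 N, or if a joint passes its speed limit or range.

## Working session

There is one attempt and no reset: what is moved stays moved. The work goes in short steps, Python scripts to look and compute and a tool call to move; the robot and the scene stay as the last step left them, time stands still between calls to the robot, and variables do not carry over. Pictures are saved under pics/ and viewed, about 8 in all and at most 12, crops included, and the job is handed in when it is done.

Besides the shell and the picture viewer there is one more tool, called after "Request:" as a command line: name --argument value ..., lists and objects as JSON in quotes. send_rows: Moves the arm, as the interface text tells. Its arguments: {"type":"object","properties":{"targets":{"type":"array","items":{"type":"object","properties":{"offset":{"type":"array","items":{"type":"number"}},"twist":{"type":"array","items":{"type":"number"}}}}},"gripper":{"type":"number"}},"required":["targets"]}

```bash
mkdir -p pics; ls; cat > h.py <<'E'
import numpy as np, cv2
from plant import sense, cams, arm
def grab(n):
    f=cams.grab_frame(n); np.savez(f'/tmp/{n}.npz',**f); return f
def pts(f):
    K=np.array(f['intrinsics']);T=np.array(f['pose']);z=f['z_map']
    v,u=np.mgrid[0:480,0:640]
    P=np.stack([(u-K[0,2])/K[0,0]*z,-(v-K[1,2])/K[1,1]*z,-z],-1)
    W=P@T[:3,:3].T+T[:3,3]; W[z<=0]=np.nan
    return W
def ray(f,u,v,h):
    K=np.array(f['intrinsics']);T=np.array(f['pose'])
    d=T[:3,:3]@np.array([(u-K[0,2])/K[0,0],-(v-K[1,2])/K[1,1],-1.]);o=T[:3,3]
    return o+d*(h-o[2])/d[2]
def proj(f,p):
    K=np.array(f['intrinsics']);T=np.array(f['pose'])
    c=T[:3,:3].T@(np.asarray(p)-T[:3,3]); return K[0,0]*c[0]/-c[2]+K[0,2],K[1,1]*c[1]/c[2]+K[1,2]
E
python3 - <<'E'
from h import *
for n in('top','side'):
    f=grab(n); cv2.imwrite(f'pics/{n}0.png',f['image'][:,:,::-1]); print(n,[k for k in f], np.round(f['pose'],3).tolist(), f['intrinsics'].tolist() if hasattr(f['intrinsics'],'tolist') else f['intrinsics'])
s=sense();print(s['t'],s['ee_pos'],s['orientation'],s['wrist_force'],s['grip_width'])
E
```

```text
pics
top ['image', 'z_map', 'intrinsics', 'pose'] [[0.004, 0.975, -0.222, 376.371], [-1.0, 0.004, 0.0, 17.59], [0.001, 0.222, 0.975, 936.849], [0.0, 0.0, 0.0, 1.0]] [[474.1548973628632, 0.0, 325.7370090483949], [0.0, 474.1548973628632, 232.9615361351785], [0.0, 0.0, 1.0]]
side ['image', 'z_map', 'intrinsics', 'pose'] [[0.995, 0.07, -0.066, 518.215], [-0.096, 0.761, -0.641, -550.661], [0.006, 0.644, 0.765, 774.741], [0.0, 0.0, 0.0, 1.0]] [[486.41246461426186, 0.0, 314.7659631491674], [0.0, 486.41246461426186, 243.39362217382262], [0.0, 0.0, 1.0]]
0.1 [ 302.31829255 -602.8972608   221.78162124] [[ 8.93910291e-01  4.48245137e-01 -8.29856498e-04]
 [ 4.48245893e-01 -8.93909170e-01  1.41969543e-03]
 [-1.05444760e-04 -1.64106012e-03 -9.99998648e-01]] [-0.72561955  0.23399018 -1.17973222] 1.001267053953989
```

View pics/top0.png

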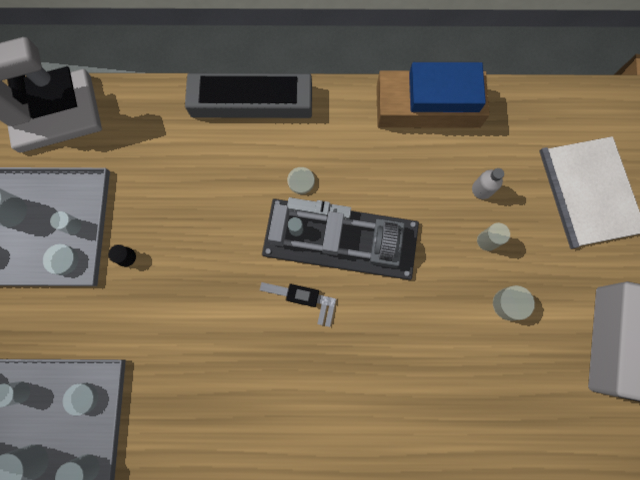

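View pics/side0.png

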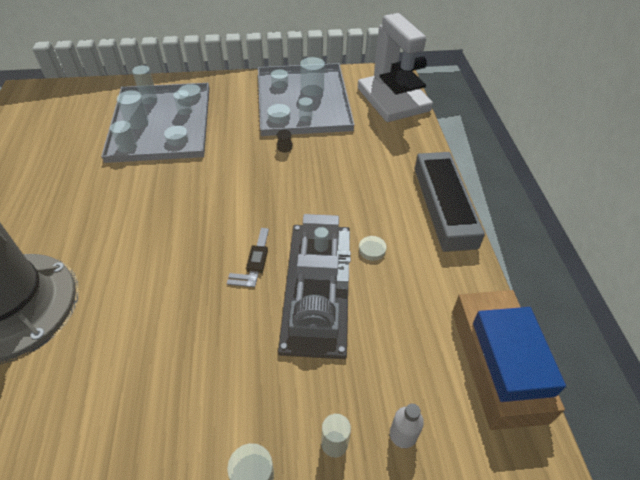

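The top view shows the gauge with base corners at about (275,200), (418,222), (413,276), (265,250). The wheel is near (389,240), the jaw near (333,230) and the mark plate on the ledge near (330,208). Next I'll take a magnified crop with depth.

```bash
python3 - <<'E'
from h import *
f=dict(np.load('/tmp/top.npz')); W=pts(f)
x0,y0,x1,y1=255,190,430,285
c=cv2.resize(f['image'][y0:y1,x0:x1],None,fx=4.5,fy=4.5,interpolation=cv2.INTER_CUBIC)
cv2.imwrite('pics/topcrop.png',c[:,:,::-1])
R=W[y0:y1,x0:x1].reshape(-1,3)
# base plate plane fit: points 9..20mm
im=f['image'].astype(int)
m=(W[:,:,2]>8)&(W[:,:,2]<90); m[:y0]=0;m[y1:]=0;m[:,:x0]=0;m[:,x1:]=0
n,l,st,_=cv2.connectedComponentsWithStats(m.astype(np.uint8)); k=1+st[1:,4].argmax(); print(st[k])
P=W[l==k]; b=P[(P[:,2]<20)]
r=cv2.minAreaRect(b[:,:2].astype(np.float32)); print('base',r,np.median(b[:,2]))
w=P[P[:,2]>76]; print('wheel',len(w),w.mean(0),w.max(0))
s=dict(np.load('/tmp/side.npz'));Ws=pts(s)
for a in (Ws,): 
  d=np.hypot(a[:,:,0]-r[0][0],a[:,:,1]-r[0][1])<190
  b=a[d&(a[:,:,2]>9)&(a[:,:,2]<19)];print('side',cv2.minAreaRect(b[:,:2].astype(np.float32)),a[d&(a[:,:,2]>77)].mean(0))
E
```

```text
[ 262  197  157   82 9061]
base ((578.1024780273438, -11.4197998046875), (299.9290771484375, 120.73971557617188), 81.02295684814453) 14.09677538907215
wheel 319 [ 562.95170038 -100.13046914   80.39710025] [586.12523549 -79.52650888  86.40636027]
side ((552.2081909179688, 0.0138397216796875), (319.3551330566406, 258.4384460449219), 63.663177490234375) [ 564.450664   -101.81701859   80.54267377]
```

View pics/topcrop.png

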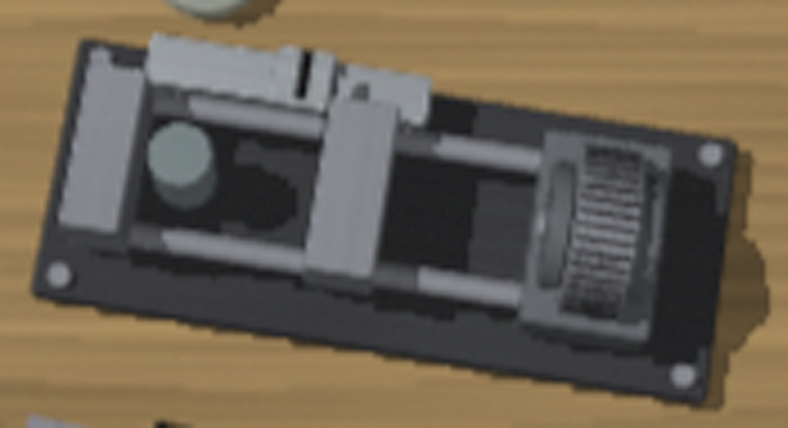

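The fitted base centre is (578.1, −11.4) with yaw −0.157. The wheel predicted from that agrees with the depth reading, about (564, −100). I'll shut the gripper, travel above the wheel at the present height, then turn so that tool x lies along gauge y.

Request:
send_rows --targets '[{"offset":[20,-14,0]},{"offset":[32,-23,0]},{"offset":[32,-23,0]},{"offset":[32,-23,0]},{"offset":[32,-23,0]},{"offset":[32,-23,0]},{"offset":[32,-23,0]},{"offset":[32,-23,0]}]' --gripper 1

```text
schema error: expected keys offset, twist
```

Request:
send_rows --targets '[{"offset":[32,-23,0]},{"offset":[32,-23,0]},{"offset":[32,-23,0]},{"offset":[32,-23,0]},{"offset":[32,-23,0]},{"offset":[30,-23,0]},{"offset":[25,-19,0]},{"offset":[0,0,0]}]'

```text
schema error: expected keys offset, twist
```

Request:
send_rows --targets '[{"twist":[0,0,-0.119]},{"twist":[0,0,-0.119]},{"twist":[0,0,-0.119]},{"twist":[0,0,-0.119]},{"twist":[0,0,-0.119]},{"twist":[0,0,-0.119]},{"twist":[0,0,-0.119]},{"twist":[0,0,-0.119]}]'

```text
schema error: expected keys offset, twist
```

```bash
cat >> h.py <<'E'
C=np.array([578.1,-11.4,0]);ya=np.deg2rad(81.02);GY=np.array([np.cos(ya),np.sin(ya),0]);GX=np.array([np.sin(ya),-np.cos(ya),0])
G=np.stack([GX,GY,[0,0,1]])
def tog(p): return G@(np.asarray(p)-C)
def state():
    s=sense();R=np.array(s['orientation']);d=C-90*GY+[0,0,82]-s['ee_pos']
    print('t',round(s['t'],2),'ee gauge',np.round(tog(s['ee_pos']),1),'to wheel_top in tool',np.round(R.T@d,1),'F gauge',np.round(G@s['wrist_force'],1),'grip',round(s['grip_width'],2))
    print('R in gauge',np.round(G@R,3).tolist()); return s
E
python3 - <<'E'
from h import *
state(); f=grab('wrist'); cv2.imwrite('pics/w0.png',f['image'][:,:,::-1]); print(proj(f,C-90*GY+[0,0,82]))
E
```

```text
t 0.1 ee gauge [-180.1 -627.3  221.8] to wheel_top in tool [ 459.3 -331.7  140.3] F gauge [-0.8  0.1 -1.2] grip 1.0
R in gauge [[0.813, 0.582, -0.001], [0.582, -0.813, 0.001], [-0.0, -0.002, -1.0]]
(np.float64(-390.421560288149), np.float64(-742.6641938415632))
```

View pics/w0.png

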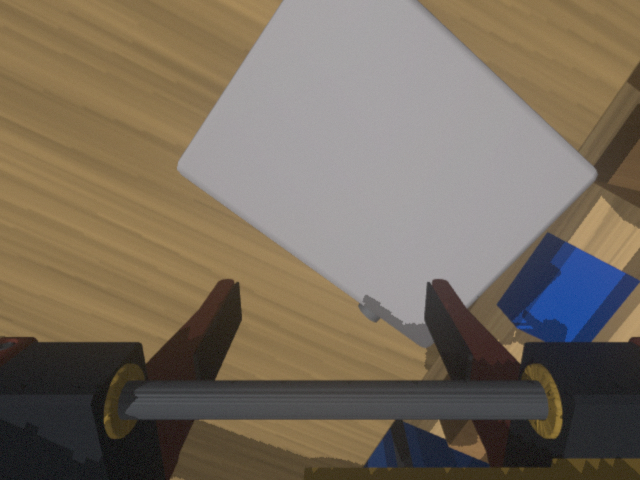

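The calls were refused because every row needs both keys, so nothing moved. The wrist picture is still at the start: it shows the open fingers at about (230,290) and (435,290) over the grey box, and the camera looks ahead along tool x. Resending with both keys.

Request:
send_rows --targets '[{"offset":[20,-14,0],"twist":[0,0,0]},{"offset":[32,-23,0],"twist":[0,0,0]},{"offset":[32,-23,0],"twist":[0,0,0]},{"offset":[32,-23,0],"twist":[0,0,0]},{"offset":[32,-23,0],"twist":[0,0,0]},{"offset":[32,-23,0],"twist":[0,0,0]},{"offset":[32,-23,0],"twist":[0,0,0]},{"offset":[32,-23,0],"twist":[0,0,0]}]' --gripper 1

```text
t: 0.82
ee_pos: [442.6, -335.8, 222.6]
orientation: [[0.894, 0.448, -0.0], [0.448, -0.894, 0.0], [-0.0, -0.0, -1.0]]
wrist_force: [0.4, -1.0, 0.0]
grip_width: 0.437
```

Request:
send_rows --targets '[{"offset":[32,-23,0],"twist":[0,0,0]},{"offset":[32,-23,0],"twist":[0,0,0]},{"offset":[32,-23,0],"twist":[0,0,0]},{"offset":[32,-23,0],"twist":[0,0,0]},{"offset":[32,-23,0],"twist":[0,0,0]},{"offset":[30,-23,0],"twist":[0,0,0]},{"offset":[25,-19,0],"twist":[0,0,0]},{"offset":[0,0,0],"twist":[0,0,0]}]'

```text
t: 1.48
ee_pos: [566.5, -92.5, 222.6]
orientation: [[0.889, 0.457, 0.001], [0.457, -0.889, 0.004], [0.003, -0.003, -1.0]]
wrist_force: [0.3, 0.5, 0.7]
grip_width: 0.006
```

Request:
send_rows --targets '[{"offset":[0,0,0],"twist":[0,0,-0.119]},{"offset":[0,0,0],"twist":[0,0,-0.119]},{"offset":[0,0,0],"twist":[0,0,-0.119]},{"offset":[0,0,0],"twist":[0,0,-0.119]},{"offset":[0,0,0],"twist":[0,0,-0.119]},{"offset":[0,0,0],"twist":[0,0,-0.119]},{"offset":[0,0,0],"twist":[0,0,-0.119]},{"offset":[0,0,0],"twist":[0,0,-0.119]}]'

```text
t: 2.15
ee_pos: [563.7, -101.2, 222.4]
orientation: [[0.148, 0.989, -0.001], [0.989, -0.148, -0.0], [-0.0, -0.001, -1.0]]
wrist_force: [-0.7, 0.2, -1.0]
grip_width: 0.003
```

```bash
python3 - <<'E'
from h import *
state(); f=grab('wrist'); cv2.imwrite('pics/w1.png',f['image'][:,:,::-1]); print(proj(f,C-90*GY+[0,0,82]),np.round(f['pose'],3).tolist())
E
```

```text
t 2.15 ee gauge [-2.000e-01 -9.100e+01  2.224e+02] to wheel_top in tool [  1.    0.3 140.4] F gauge [-0.7  0.1 -1. ] grip 0.0
R in gauge [[-0.008, 1.0, -0.001], [1.0, 0.008, -0.0], [-0.0, -0.001, -1.0]]
(np.float64(333.983906362286), np.float64(220.36194065357728)) [[0.989, 0.142, 0.046, 575.419], [-0.149, 0.942, 0.299, -18.97], [-0.001, -0.303, 0.953, 383.906], [0.0, 0.0, 0.0, 1.0]]
```

View pics/w1.png

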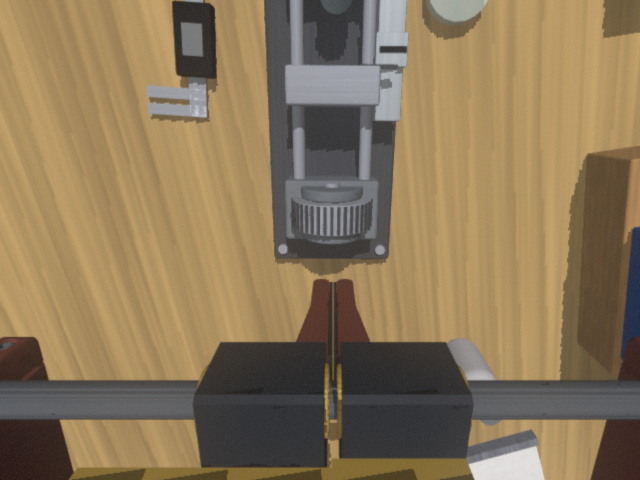

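The tool is aligned over the wheel, with wheel_top projecting to (334,220), on the knurl. The mark line is at (393,48) and the jaw's gap face at row 66 or so. Now a crop to find the pointer.

```bash
python3 - <<'E'
from h import *
f=dict(np.load('/tmp/wrist.npz'))
c=cv2.resize(f['image'][25:110,350:415],None,fx=7,fy=7,interpolation=cv2.INTER_NEAREST)
cv2.imwrite('pics/w1c.png',c[:,:,::-1])
g=f['image'].mean(2)
print('col  375..383 pointer band',np.round(g[30:110,374:382].mean(1)).astype(int).tolist())
print('col 384..390',np.round(g[30:110,384:390].mean(1)).astype(int).tolist())
E
```

```text
col  375..383 pointer band [135, 138, 147, 154, 156, 156, 156, 155, 157, 159, 158, 158, 158, 158, 158, 152, 135, 127, 124, 122, 123, 124, 133, 150, 158, 159, 158, 159, 159, 159, 158, 158, 158, 149, 117, 111, 139, 146, 148, 150, 151, 150, 152, 156, 157, 158, 156, 156, 158, 158, 150, 147, 145, 144, 145, 145, 147, 153, 153, 155, 157, 157, 156, 157, 159, 157, 156, 157, 155, 154, 153, 154, 156, 152, 141, 137, 150, 156, 157, 157]
col 384..390 [186, 184, 182, 185, 185, 184, 184, 184, 184, 184, 184, 184, 184, 182, 182, 161, 91, 58, 56, 56, 57, 62, 97, 153, 180, 182, 181, 182, 182, 182, 181, 180, 180, 166, 123, 89, 84, 84, 85, 101, 115, 127, 155, 176, 178, 177, 177, 176, 162, 122, 114, 114, 112, 112, 112, 113, 113, 122, 147, 172, 174, 174, 174, 174, 174, 173, 173, 173, 173, 174, 173, 172, 172, 172, 172, 171, 171, 172, 171, 172]
```

View pics/w1c.png

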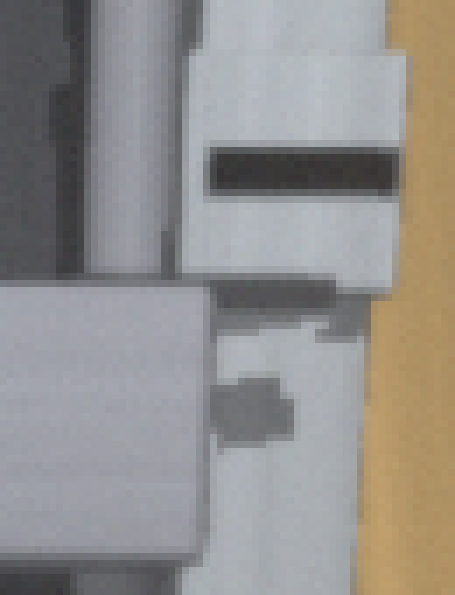

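The pointer blade is at crop (212–335, 280–307), which is full-frame v≈66.9, u≈389. The mark line is centred at v≈49.4, u≈393. Converting both to gauge y.

```bash
python3 - <<'E'
from h import *
f=dict(np.load('/tmp/wrist.npz'))
p=tog(ray(f,388.6,66.5,54));m=tog(ray(f,393,49,46))
print('pointer',p,'mark',m,'gap',m[1]-p[1],'blade thick',tog(ray(f,388,64.5,54))[1]-tog(ray(f,388,68.3,54))[1],'jaw face',tog(ray(f,370,65,62)),'cam',tog(np.array(f['pose'])[:3,3]))
E
```

```text
pointer [42.85145717 30.34078278 54.        ] mark [46.81500293 44.30840565 46.        ] gap 13.967622868821739 blade thick 2.7944346418153536 jaw face [27.19728038 30.38728984 62.        ] cam [ -1.46693265  -7.89623326 383.9061478 ]
```

The gap is 14.0 mm, which is about 63 mm of rim travel, or two strokes of roughly 31 mm. I'll descend to about 10 mm above the wheel, 15 mm to the robot side.

Request:
send_rows --targets '[{"offset":[1,-5,15],"twist":[0,0,0.008]},{"offset":[0,-5,30],"twist":[0,0,0]},{"offset":[0,-5,30],"twist":[0,0,0]},{"offset":[0,0,30],"twist":[0,0,0]},{"offset":[0,0,20],"twist":[0,0,0]},{"offset":[0,0,5],"twist":[0,0,0]},{"offset":[0,0,0],"twist":[0,0,0]}]'

```text
t: 2.78
ee_pos: [548.2, -97.6, 91.3]
orientation: [[0.163, 0.987, -0.003], [0.987, -0.163, 0.0], [-0.0, -0.003, -1.0]]
wrist_force: [-0.4, -0.1, 0.6]
grip_width: 0.006
```

```bash
python3 - <<'E'
from h import *
state(); f=grab('wrist'); cv2.imwrite('pics/w2.png',f['image'][:,:,::-1])
E
```

```text
t 2.78 ee gauge [-16.1 -89.8  91.3] to wheel_top in tool [-0.1 16.1  9.2] F gauge [-0.3 -0.2  0.6] grip 0.01
R in gauge [[0.007, 1.0, -0.003], [1.0, -0.007, -0.0], [-0.0, -0.003, -1.0]]
```

View pics/w2.png

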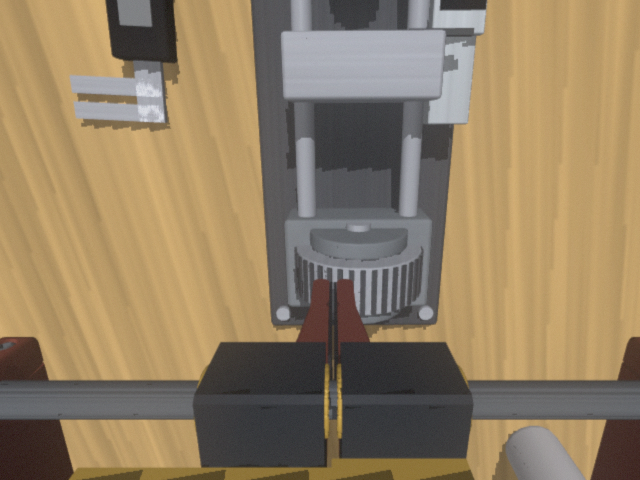

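Hovering 9 mm above the wheel and 16 mm short of its top; in the picture the tip is at (333,285) and the wheel spans u 297–422. Press to about 4 mm sink and check the force.

Request:
send_rows --targets '[{"offset":[0,0,7],"twist":[0,0,0]},{"offset":[0,0,4],"twist":[0,0,0]},{"offset":[0,0,2],"twist":[0,0,0]},{"offset":[0,0,0],"twist":[0,0,0]},{"offset":[0,0,0],"twist":[0,0,0]}]'

```text
t: 3.25
ee_pos: [550.0, -97.6, 80.3]
orientation: [[0.162, 0.987, 0.001], [0.987, -0.162, -0.0], [-0.0, 0.001, -1.0]]
wrist_force: [1.1, 0.1, 2.1]
grip_width: 0.007
```

```bash
python3 - <<'E'
from h import *
state()
E
```

```text
t 3.25 ee gauge [-14.3 -89.6  80.3] to wheel_top in tool [-0.4 14.3 -1.7] F gauge [1.1 0.2 2.1] grip 0.01
R in gauge [[0.006, 1.0, 0.001], [1.0, -0.006, -0.0], [-0.0, 0.001, -1.0]]
```

Request:
send_rows --targets '[{"offset":[0,0,1.5],"twist":[0,0,0]},{"offset":[0,0,0],"twist":[0,0,0]}]'

```text
t: 3.42
ee_pos: [549.9, -97.6, 78.6]
orientation: [[0.161, 0.987, 0.001], [0.987, -0.161, -0.0], [-0.0, 0.001, -1.0]]
wrist_force: [-0.3, -0.0, 4.6]
grip_width: 0.003
```

Request:
send_rows --targets '[{"offset":[0,0,0],"twist":[0,0,0]}]'

```text
t: 3.5
ee_pos: [549.8, -97.6, 78.6]
orientation: [[0.161, 0.987, 0.001], [0.987, -0.161, -0.0], [-0.0, 0.001, -1.0]]
wrist_force: [-0.2, -0.7, 3.7]
grip_width: 0.003
```

```bash
python3 - <<'E'
from h import *
state()
E
```

```text
t 3.5 ee gauge [-14.5 -89.5  78.6] to wheel_top in tool [-0.4 14.5 -3.4] F gauge [-0.  -0.7  3.7] grip 0.0
R in gauge [[0.005, 1.0, 0.001], [1.0, -0.005, -0.0], [-0.0, 0.001, -1.0]]
```

Sunk 3.4 mm at about 4 N. Now stroke 30 mm along gauge +x.

Request:
send_rows --targets '[{"offset":[0,3,0],"twist":[0,0,0]},{"offset":[0,5,0],"twist":[0,0,0]},{"offset":[0,5,0],"twist":[0,0,0]},{"offset":[0,5,0],"twist":[0,0,0]},{"offset":[0,5,0],"twist":[0,0,0]},{"offset":[0,5,0],"twist":[0,0,0]},{"offset":[0,2,0],"twist":[0,0,0]},{"offset":[0,0,0],"twist":[0,0,0]}]'

```text
t: 4.17
ee_pos: [580.3, -102.5, 78.2]
orientation: [[0.161, 0.987, 0.002], [0.987, -0.161, 0.0], [0.0, 0.002, -1.0]]
wrist_force: [3.6, -0.3, 2.9]
grip_width: 0.008
```

```bash
python3 - <<'E'
from h import *
state()
E
```

```text
t 4.17 ee gauge [ 16.4 -89.6  78.2] to wheel_top in tool [ -0.5 -16.4  -3.8] F gauge [3.6 0.3 2.9] grip 0.01
R in gauge [[0.005, 1.0, 0.002], [1.0, -0.005, 0.0], [0.0, 0.002, -1.0]]
```

Request:
send_rows --targets '[{"offset":[0,0,-8],"twist":[0,0,0]},{"offset":[0,0,-25],"twist":[0,0,0]},{"offset":[0,-10,-30],"twist":[0,0,0]},{"offset":[0,-10,-30],"twist":[0,0,0]},{"offset":[0,-10,-30],"twist":[0,0,0]},{"offset":[0,0,-8],"twist":[0,0,0]},{"offset":[0,0,0],"twist":[0,0,0]}]'

```text
t: 4.75
ee_pos: [550.2, -97.7, 211.8]
orientation: [[0.162, 0.987, 0.004], [0.987, -0.162, -0.001], [-0.0, 0.004, -1.0]]
wrist_force: [0.8, -0.5, -0.3]
grip_width: 0.006
```

```bash
cat > m.py <<'E'
from h import *
import sys
state(); f=grab('wrist')
# crop around the mark (measured at gauge 46.8,44.3) ; profile along the blade/mark columns
u,v=map(int,proj(f,C+45*GX+30*GY+[0,0,46])); v=max(v,43)
c=f['image'][max(v-43,0):v+43,u-40:u+40]; print('crop origin',u-40,v-43)
cv2.imwrite(sys.argv[1],cv2.resize(c,None,fx=7,fy=7,interpolation=cv2.INTER_NEAREST)[:,:,::-1])
U=int(round(proj(f,C+42*GX+35*GY+[0,0,54])[0])); g=f['image'].mean(2)[:v+43,U-3:U+4].mean(1)
print('U',U,'profile from',max(v-43,0),np.round(g[max(v-43,0):]).astype(int).tolist())
E
python3 m.py pics/w3.png
```

```text
t 4.75 ee gauge [-14.1 -89.6 211.8] to wheel_top in tool [ -0.3  13.6 129.8] F gauge [ 0.9 -0.4 -0.3] grip 0.01
R in gauge [[0.005, 1.0, 0.004], [1.0, -0.005, -0.0], [-0.0, 0.004, -1.0]]
crop origin 366 24
U 404 profile from 24 [186, 187, 186, 186, 186, 183, 180, 186, 186, 187, 185, 185, 186, 185, 185, 185, 185, 185, 184, 174, 136, 72, 57, 59, 57, 58, 66, 118, 177, 165, 112, 88, 86, 85, 106, 156, 180, 182, 182, 181, 172, 142, 108, 110, 115, 114, 114, 115, 115, 116, 115, 114, 117, 129, 157, 175, 176, 176, 176, 175, 176, 176, 175, 175, 175, 175, 175, 174, 174, 174, 174, 173, 174, 174, 175, 175, 174, 174, 174, 174, 173, 174, 174, 172, 172, 172]
```

View pics/w3.png

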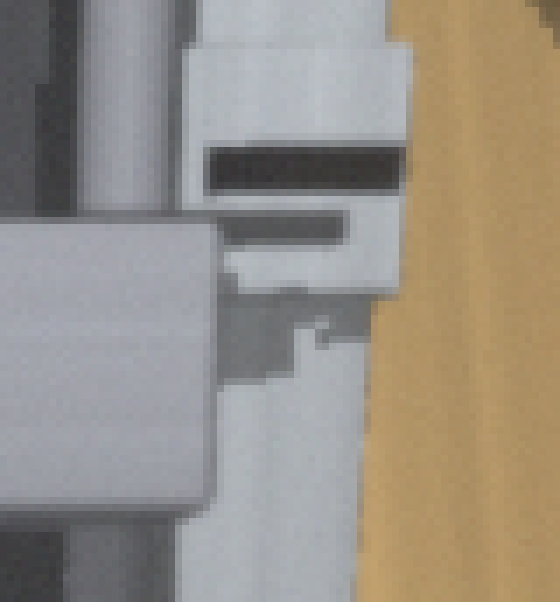

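The pointer moved. The mark line is now at v≈44.3–51.1 and the blade at v≈53.6–58.5, just short of the mark. Compute the remaining distance.

```bash
python3 - <<'E'
from h import *
f=dict(np.load('/tmp/wrist.npz'))
# same colum, edges
for n,v0,v1,h in(('mark',44.3,51.1,46),('ptr',53.6,58.5,54)):
    a=tog(ray(f,404,v0,h))[1];b=tog(ray(f,404,v1,h))[1];print(n,a,b,'thick',a-b,'mid',(a+b)/2)
print(tog(np.array(f['pose'])[:3,3]))
E
```

```text
mark 46.70416701974759 41.87040337305071 thick 4.833763646696873 mid 44.287285196399154
ptr 38.944694398832574 35.505094269726115 thick 3.4396001291064593 mid 37.22489433427934
[-15.04435894  -6.41418673 373.2789548 ]
```

About 6.9 mm remain, matching the 1:4.5 ratio of the first stroke. Same again: descend 131 mm, then stroke 30.5 mm.

Request:
send_rows --targets '[{"offset":[0,0,25],"twist":[0,0,0]},{"offset":[0,0,36],"twist":[0,0,0]},{"offset":[0,0,36],"twist":[0,0,0]},{"offset":[0,0,22],"twist":[0,0,0]},{"offset":[0,0,7],"twist":[0,0,0]},{"offset":[0,0,4],"twist":[0,0,0]},{"offset":[0,0,1],"twist":[0,0,0]},{"offset":[0,0,0],"twist":[0,0,0]}]'

```text
t: 5.47
ee_pos: [550.0, -97.9, 78.9]
orientation: [[0.162, 0.987, 0.001], [0.987, -0.162, -0.001], [-0.0, 0.001, -1.0]]
wrist_force: [-1.8, -1.5, 3.5]
grip_width: 0.005
```

Request:
send_rows --targets '[{"offset":[0,0,0],"twist":[0,0,0]},{"offset":[0,0,0],"twist":[0,0,0]}]'

```text
t: 5.63
ee_pos: [550.4, -97.8, 79.5]
orientation: [[0.162, 0.987, 0.003], [0.987, -0.162, -0.001], [-0.0, 0.003, -1.0]]
wrist_force: [-0.6, -0.8, 2.6]
grip_width: 0.006
```

```bash
python3 -c "
from h import *
state()"
```

```text
t 5.63 ee gauge [-13.8 -89.7  79.5] to wheel_top in tool [-0.3 13.8 -2.5] F gauge [-0.4 -0.9  2.6] grip 0.01
R in gauge [[0.006, 1.0, 0.003], [1.0, -0.006, -0.0], [-0.0, 0.003, -1.0]]
```

Slightly lighter than before (2.5 mm), so I'll add 1 mm and stroke.

Request:
send_rows --targets '[{"offset":[0,0,1],"twist":[0,0,0]},{"offset":[0,4,0],"twist":[0,0,0]},{"offset":[0,5,0],"twist":[0,0,0]},{"offset":[0,5,0],"twist":[0,0,0]},{"offset":[0,5,0],"twist":[0,0,0]},{"offset":[0,5,0],"twist":[0,0,0]},{"offset":[0,5,0],"twist":[0,0,0]},{"offset":[0,1.5,0],"twist":[0,0,0]}]'

```text
t: 6.3
ee_pos: [581.3, -102.5, 77.6]
orientation: [[0.161, 0.987, 0.002], [0.987, -0.161, 0.0], [0.0, 0.002, -1.0]]
wrist_force: [0.1, -0.7, 3.7]
grip_width: 0.008
```

Request:
send_rows --targets '[{"offset":[0,0,0],"twist":[0,0,0]},{"offset":[0,0,0],"twist":[0,0,0]}]'

```text
t: 6.47
ee_pos: [580.6, -102.4, 77.5]
orientation: [[0.161, 0.987, 0.002], [0.987, -0.161, 0.0], [0.0, 0.002, -1.0]]
wrist_force: [2.1, -1.6, 2.9]
grip_width: 0.004
```

Request:
send_rows --targets '[{"offset":[0,0,-8],"twist":[0,0,0]},{"offset":[0,0,-25],"twist":[0,0,0]},{"offset":[0,-10,-30],"twist":[0,0,0]},{"offset":[0,-10,-30],"twist":[0,0,0]},{"offset":[0,-10,-30],"twist":[0,0,0]},{"offset":[0,0,-8],"twist":[0,0,0]},{"offset":[0,0,0],"twist":[0,0,0]},{"offset":[0,0,0],"twist":[0,0,0]}]'

```text
t: 7.13
ee_pos: [549.4, -97.6, 207.7]
orientation: [[0.161, 0.987, -0.001], [0.987, -0.161, -0.0], [-0.0, -0.001, -1.0]]
wrist_force: [0.9, -0.2, -0.2]
grip_width: 0.002
```

```bash
python3 m.py pics/w4.png
```

```text
t 7.13 ee gauge [-14.9 -89.6 207.7] to wheel_top in tool [ -0.3  15.  125.7] F gauge [ 0.9 -0.  -0.2] grip 0.0
R in gauge [[0.005, 1.0, -0.001], [1.0, -0.005, -0.0], [-0.0, -0.001, -1.0]]
crop origin 369 23
U 408 profile from 23 [188, 187, 187, 186, 186, 187, 186, 189, 188, 188, 187, 188, 186, 187, 186, 187, 187, 185, 163, 100, 86, 86, 82, 70, 60, 58, 64, 102, 159, 180, 170, 132, 121, 119, 118, 119, 121, 137, 167, 182, 181, 164, 117, 107, 113, 116, 120, 143, 174, 179, 178, 178, 178, 178, 178, 177, 177, 178, 177, 177, 176, 176, 176, 176, 177, 176, 176, 176, 175, 176, 176, 175, 175, 175, 175, 176, 175, 174, 174, 174, 175, 173, 174, 174, 173, 174]
```

View pics/w4.png

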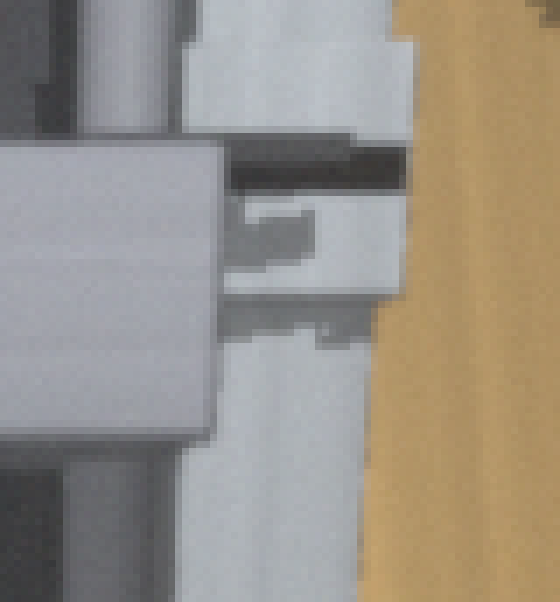

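The blade (v≈41.4–45.8) now overlaps the mark line (v≈44–50.3) in the oblique view. I'll correct for parallax, then verify from above the mark.

```bash
python3 - <<'E'
from h import *
f=dict(np.load('/tmp/wrist.npz'))
g=f['image'].mean(2); print('mark profile',np.round(g[38:58,422:426].mean(1)).astype(int))
r=lambda u,v,h: tog(ray(f,u,v,h))[1]
print('ptr',r(408,41.4,54)-1.5,(r(408,41.4,54)+r(408,45.8,54))/2,'mark lower',r(408,50.3,46)+2.5)
for v in (43.5,44,44.5): print(v,r(424,v,46)-2.5)
E
```

```text
mark profile [180 180 180 179 170 132  73  61  58  59  59  66 116 175 180 180 179 179
 179 179]
ptr 45.14047921818846 45.14448000165648 mark lower 44.26387678147127
43.5 43.94508945264103
44 43.596366107630686
44.5 43.24739044624276
```

The pointer is at 45.1 and the mark at 44.2, an overshoot of about 0.9 mm. Check with the camera straight above the mark, where there is no parallax.

Request:
send_rows --targets '[{"offset":[10,10,0],"twist":[0,0,0]},{"offset":[15,15,0],"twist":[0,0,0]},{"offset":[15,15,0],"twist":[0,0,0]},{"offset":[10,12,0],"twist":[0,0,0]},{"offset":[0,0,0],"twist":[0,0,0]},{"offset":[0,0,0],"twist":[0,0,0]}]'

```text
t: 7.68
ee_pos: [609.4, -55.3, 206.2]
orientation: [[0.159, 0.987, -0.003], [0.987, -0.159, 0.001], [0.001, -0.003, -1.0]]
wrist_force: [-0.3, -0.4, -0.6]
grip_width: 0.003
```

```bash
cat > m2.py <<'E'
from h import *
import sys
state(); f=grab('wrist'); g=f['image'].mean(2); print('cam',tog(np.array(f['pose'])[:3,3]))
u,v=map(int,proj(f,C+46*GX+44.3*GY+[0,0,46]))
cv2.imwrite(sys.argv[1],cv2.resize(f['image'][v-35:v+35,u-40:u+40],None,fx=7,fy=7,interpolation=cv2.INTER_NEAREST)[:,:,::-1])
print('origin',u-40,v-35)
for gx in (42,45,48,51,53,55):
    U=int(round(proj(f,C+gx*GX+44.3*GY+[0,0,46])[0])); print(gx,U,np.round(g[v-12:v+12,U-1:U+2].mean(1)).astype(int).tolist())
# column-wise edges at 46 mm of the mark where blade absent, printed as gauge y
def edges(gx,lev=120):
    U=int(round(proj(f,C+gx*GX+44.3*GY+[0,0,46])[0])); a=g[v-12:v+12,U-1:U+2].mean(1)
    e=[v-12+i+(a[i]-lev)/(a[i]-a[i+1]) for i in range(23) if (a[i]-lev)*(a[i+1]-lev)<0]; return U,e
for gx in (42,45,54,55,56):
    U,e=edges(gx); print(gx,'y@46',[round(tog(ray(f,U,x,46))[1],2) for x in e],'y@54',[round(tog(ray(f,U,x,54))[1],2) for x in e])
E
python3 m2.py pics/w5.png
```

```text
t 7.68 ee gauge [ 37.8 -38.5 206.2] to wheel_top in tool [-51.7 -37.2 124.3] F gauge [-0.2 -0.4 -0.6] grip 0.0
R in gauge [[0.003, 1.0, -0.003], [1.0, -0.003, 0.001], [0.001, -0.003, -1.0]]
cam [ 37.840015    44.50606928 367.80342816]
origin 303 81
42 339 [185, 184, 184, 184, 183, 184, 182, 183, 180, 160, 91, 86, 88, 83, 72, 86, 138, 176, 172, 142, 121, 118, 117, 117]
45 343 [185, 185, 186, 184, 185, 186, 184, 185, 182, 161, 92, 86, 86, 83, 72, 86, 140, 176, 166, 125, 118, 117, 119, 121]
48 346 [188, 188, 189, 188, 188, 186, 188, 188, 186, 164, 93, 87, 85, 84, 71, 88, 141, 175, 162, 143, 141, 141, 141, 142]
51 350 [184, 185, 185, 185, 184, 184, 185, 184, 182, 159, 84, 66, 65, 63, 67, 102, 155, 179, 180, 181, 181, 181, 181, 181]
53 353 [181, 180, 178, 179, 179, 179, 179, 178, 176, 155, 80, 62, 61, 60, 64, 101, 153, 173, 177, 178, 177, 175, 177, 177]
55 355 [179, 179, 179, 178, 179, 179, 178, 178, 176, 155, 82, 63, 61, 63, 65, 100, 152, 174, 178, 178, 177, 176, 177, 177]
42 y@46 [np.float64(46.71), np.float64(42.0), np.float64(38.44)] y@54 [np.float64(46.65), np.float64(42.07), np.float64(38.59)]
45 y@46 [np.float64(46.68), np.float64(42.01), np.float64(38.87), np.float64(36.64)] y@54 [np.float64(46.63), np.float64(42.07), np.float64(39.01), np.float64(36.84)]
54 y@46 [np.float64(46.74), np.float64(42.17)] y@54 [np.float64(46.68), np.float64(42.23)]
55 y@46 [np.float64(46.73), np.float64(42.15)] y@54 [np.float64(46.67), np.float64(42.21)]
56 y@46 [np.float64(46.71), np.float64(42.16)] y@54 [np.float64(46.66), np.float64(42.22)]
```

View pics/w5.png

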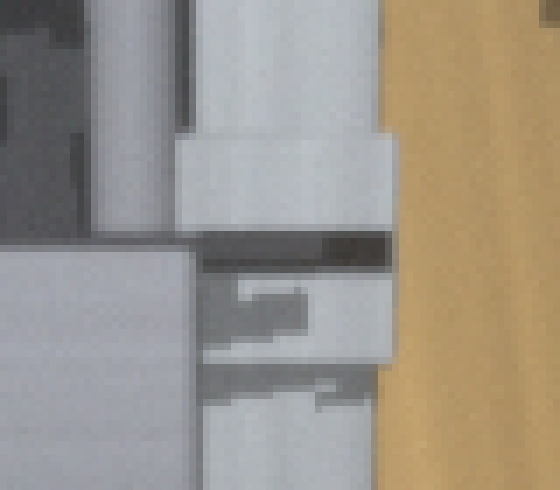

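Straight above, the mark line spans y 42.16–46.72 (centre 44.4). The blade is inside it at about 43.4–46.65 (centre 45.0), so it overshoots by about 0.6–0.7 mm. A small backward roll of about 3 mm of rim at the wheel top will centre it.

Request:
send_rows --targets '[{"offset":[-15,-10,0],"twist":[0,0,0]},{"offset":[-20,-15,0],"twist":[0,0,0]},{"offset":[-16.5,-11,0],"twist":[0,0,0]},{"offset":[0,0,25],"twist":[0,0,0]},{"offset":[0,0,36],"twist":[0,0,0]},{"offset":[0,0,36],"twist":[0,0,0]},{"offset":[0,0,17],"twist":[0,0,0]},{"offset":[0,0,0],"twist":[0,0,0]}]'

```text
t: 8.4
ee_pos: [561.2, -102.4, 89.7]
orientation: [[0.162, 0.987, -0.009], [0.987, -0.162, 0.001], [-0.001, -0.009, -1.0]]
wrist_force: [-0.6, -1.1, -0.1]
grip_width: 0.008
```

Request:
send_rows --targets '[{"offset":[0,0,0],"twist":[0,0,0]},{"offset":[0,0,0],"twist":[0,0,0]}]'

```text
t: 8.57
ee_pos: [566.1, -102.0, 95.4]
orientation: [[0.162, 0.987, 0.002], [0.987, -0.162, -0.0], [-0.0, 0.002, -1.0]]
wrist_force: [0.3, 0.1, 0.8]
grip_width: 0.005
```

```bash
python3 -c "
from h import *
state()"
```

```text
t 8.57 ee gauge [  2.3 -91.4  95.4] to wheel_top in tool [ 1.4 -2.4 13.4] F gauge [0.3 0.1 0.8] grip 0.0
R in gauge [[0.006, 1.0, 0.002], [1.0, -0.006, -0.0], [-0.0, 0.002, -1.0]]
```

Request:
send_rows --targets '[{"offset":[1,0,5],"twist":[0,0,0]},{"offset":[0,0,5],"twist":[0,0,0]},{"offset":[0,0,3],"twist":[0,0,0]},{"offset":[0,0,2],"twist":[0,0,0]},{"offset":[0,0,1],"twist":[0,0,0]},{"offset":[0,0,1],"twist":[0,0,0]},{"offset":[0,0,0],"twist":[0,0,0]},{"offset":[0,0,0],"twist":[0,0,0]}]'

```text
t: 9.23
ee_pos: [566.2, -100.7, 77.8]
orientation: [[0.161, 0.987, 0.001], [0.987, -0.161, -0.0], [-0.0, 0.001, -1.0]]
wrist_force: [-0.3, -0.9, 4.7]
grip_width: 0.004
```

```bash
python3 -c "
from h import *
state()"
```

```text
t 9.23 ee gauge [  2.2 -90.   77.8] to wheel_top in tool [ 0.  -2.2 -4.2] F gauge [-0.1 -0.9  4.7] grip 0.0
R in gauge [[0.005, 1.0, 0.001], [1.0, -0.005, -0.0], [-0.0, 0.001, -1.0]]
```

Sunk 4.2 mm at 4.7 N. I'll roll back 3 mm, settle, lift straight up slowly at first, then return to the viewing place.

Request:
send_rows --targets '[{"offset":[0,-1,0],"twist":[0,0,0]},{"offset":[0,-1,0],"twist":[0,0,0]},{"offset":[0,-1,0],"twist":[0,0,0]},{"offset":[0,0,0],"twist":[0,0,0]},{"offset":[0,0,0],"twist":[0,0,0]},{"offset":[0,0,-2],"twist":[0,0,0]},{"offset":[0,0,-4],"twist":[0,0,0]},{"offset":[0,0,-10],"twist":[0,0,0]}]'

```text
t: 9.9
ee_pos: [561.3, -100.1, 92.4]
orientation: [[0.161, 0.987, -0.003], [0.987, -0.161, 0.0], [-0.0, -0.003, -1.0]]
wrist_force: [-0.5, 0.6, 0.3]
grip_width: 0.005
```

Request:
send_rows --targets '[{"offset":[0,0,-25],"twist":[0,0,0]},{"offset":[0,0,-35],"twist":[0,0,0]},{"offset":[0,0,-35],"twist":[0,0,0]},{"offset":[15,10,-20],"twist":[0,0,0]},{"offset":[20,15,0],"twist":[0,0,0]},{"offset":[16.5,12,0],"twist":[0,0,0]},{"offset":[0,0,0],"twist":[0,0,0]},{"offset":[0,0,0],"twist":[0,0,0]}]'

```text
t: 10.57
ee_pos: [607.3, -54.2, 208.2]
orientation: [[0.159, 0.987, -0.001], [0.987, -0.159, 0.0], [0.0, -0.001, -1.0]]
wrist_force: [-0.0, -0.3, 0.2]
grip_width: 0.004
```

Request:
send_rows --targets '[{"offset":[0,0,0],"twist":[0,0,0]},{"offset":[0,0,0],"twist":[0,0,0]},{"offset":[0,0,0],"twist":[0,0,0]}]'

```text
t: 10.82
ee_pos: [606.7, -56.5, 208.0]
orientation: [[0.163, 0.987, -0.001], [0.987, -0.163, -0.001], [-0.001, -0.001, -1.0]]
wrist_force: [0.1, 0.0, 0.0]
grip_width: 0.003
```

```bash
python3 m2.py pics/w6.png
```

```text
t 10.82 ee gauge [ 35.3 -40.  208. ] to wheel_top in tool [-50.1 -34.9 126.1] F gauge [0.1 0.  0. ] grip 0.0
R in gauge [[0.007, 1.0, -0.001], [1.0, -0.007, -0.001], [-0.001, -0.001, -1.0]]
cam [ 35.30987162  43.10525209 369.45584214]
origin 306 79
42 341 [183, 184, 183, 183, 183, 183, 183, 182, 166, 111, 76, 84, 88, 85, 85, 118, 176, 181, 165, 125, 118, 117, 119, 117]
45 345 [184, 185, 184, 185, 184, 184, 183, 183, 165, 112, 77, 86, 89, 86, 86, 120, 177, 172, 141, 121, 118, 118, 117, 119]
48 349 [189, 189, 189, 189, 188, 187, 188, 185, 168, 114, 78, 86, 85, 84, 81, 122, 178, 179, 164, 162, 162, 161, 161, 162]
51 352 [185, 184, 185, 185, 183, 185, 184, 181, 166, 112, 69, 65, 64, 66, 71, 117, 176, 181, 182, 181, 181, 181, 182, 181]
53 355 [179, 180, 178, 179, 179, 179, 178, 178, 162, 110, 69, 59, 61, 61, 68, 114, 172, 177, 177, 176, 177, 177, 176, 176]
55 357 [179, 179, 178, 179, 178, 178, 178, 177, 161, 110, 68, 61, 61, 61, 69, 115, 172, 175, 176, 176, 177, 175, 176, 176]
42 y@46 [np.float64(46.99), np.float64(42.2), np.float64(38.54)] y@54 [np.float64(46.9), np.float64(42.22), np.float64(38.65)]
45 y@46 [np.float64(46.96), np.float64(42.2), np.float64(38.84)] y@54 [np.float64(46.87), np.float64(42.22), np.float64(38.95)]
54 y@46 [np.float64(46.93), np.float64(42.05)] y@54 [np.float64(46.84), np.float64(42.07)]
55 y@46 [np.float64(46.92), np.float64(42.05)] y@54 [np.float64(46.82), np.float64(42.08)]
56 y@46 [np.float64(46.89), np.float64(42.06)] y@54 [np.float64(46.8), np.float64(42.09)]
```

View pics/w6.png

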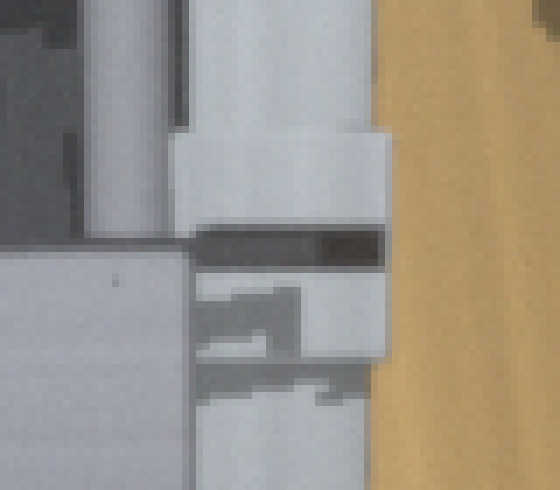

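From above the blade now sits in the lower part of the line: line at crop rows 225–272, blade roughly 235–272. I'll cross-check with the jaw's gap-face edge, which is in line with the pointer.

```bash
python3 - <<'E'
from h import *
f=dict(np.load('/tmp/wrist.npz')); g=f['image'].mean(2)
for u0,u1 in((308,316),(320,328),(347,350),(356,358)): print(u0,np.round(g[100:124,u0:u1].mean(1)).astype(int).tolist())
for v in (112.5,113,113.5,114,114.5): print(v,'face@62',round(tog(ray(f,322,v,62))[1],2))
# colour saturation separating brownish mark from grey blade
d=f['image'].astype(int); 
for u0,u1 in((343,349),(354,358)): print('R-B',np.round((d[108:120,u0:u1,0]-d[108:120,u0:u1,2]).mean(1),1).tolist(), np.round(d[108:120,u0:u1].mean(1)).astype(int).tolist())
E
```

```text
308 [84, 83, 82, 83, 83, 84, 85, 85, 86, 85, 85, 86, 86, 88, 107, 146, 165, 167, 166, 166, 166, 167, 165, 165]
320 [153, 153, 153, 153, 153, 154, 152, 152, 153, 153, 152, 152, 137, 96, 112, 152, 165, 166, 165, 164, 166, 167, 166, 166]
347 [189, 188, 189, 188, 188, 188, 188, 187, 186, 186, 167, 114, 77, 86, 87, 84, 81, 121, 178, 175, 146, 141, 139, 140]
356 [179, 179, 178, 178, 177, 178, 178, 177, 177, 176, 160, 110, 67, 61, 61, 61, 69, 115, 172, 175, 176, 176, 176, 174]
112.5 face@62 45.7
113 face@62 45.33
113.5 face@62 44.97
114 face@62 44.6
114.5 face@62 44.23
R-B [-10.7, -10.7, -9.2, -3.5, 0.0, -1.2, -1.3, -1.8, -0.5, -5.0, -9.0, -8.8] [[178, 183, 189], [178, 183, 189], [161, 166, 170], [111, 112, 115], [76, 75, 76], [85, 84, 86], [87, 86, 88], [85, 84, 87], [84, 84, 85], [117, 120, 122], [172, 177, 180], [168, 173, 177]]
R-B [-8.5, -8.0, -7.2, -2.8, 2.8, 5.2, 5.2, 5.0, 4.0, -4.2, -9.0, -9.8] [[174, 178, 182], [173, 178, 181], [157, 161, 164], [108, 110, 111], [70, 67, 67], [63, 59, 58], [63, 61, 58], [64, 61, 59], [70, 68, 66], [112, 114, 116], [168, 172, 177], [172, 177, 181]]
```

The mark shows on both sides of the blade. The blade spans v≈112.0–116.0 (centre 114.0) and the mark v≈110.8–116.95 (centre 113.9), so they agree to about 0.2 mm. I'll do a quick difference check on the other objects, then hand in.

```bash
python3 - <<'E'
from h import *
a=dict(np.load('/tmp/side.npz'))['image'].astype(int); b=cams.grab_frame('side')['image'].astype(int)
d=np.abs(a-b).max(2)>40
for n,(u0,v0,u1,v1) in dict(caliper=(222,225,272,292),loupe=(270,125,298,158),disc=(355,235,390,265),blank=(310,222,332,252),tall=(318,410,356,462),cleaner=(385,400,428,452),wide=(225,442,276,480)).items(): print(n,d[v0:v1,u0:u1].mean().round(3))
state(); arm.close_job()
E
```

```text
caliper 0.0
loupe 0.039
disc 0.0
blank 0.105
tall 0.199
cleaner 0.0
wide 0.077
t 10.92 ee gauge [ 35.5 -39.7 208.1] to wheel_top in tool [-50.5 -35.2 126.1] F gauge [ 0.1  0.1 -0.1] grip 0.0
R in gauge [[0.006, 1.0, -0.0], [1.0, -0.006, -0.0], [-0.0, -0.0, -1.0]]
the job is handed in; nothing more can be done
```

The pointer now stands over the gauge mark. The final picture from straight above puts the blade's centre within about 0.2 mm of the line's centre, and the line shows on both sides of the blade. I have handed the job in.

- **How it was done:** with the gripper shut, I rolled the wheel with two forward strokes of about 30 mm. It was pressed about 3.5–4 mm down, at roughly 3–5 N. That overshot the mark by 0.6–0.7 mm, so I rolled the wheel back 3 mm and lifted the finger away.
- **At hand-in:** the tool was 126 mm above the wheel with about 0 N on the wrist, at 10.9 s. The tool never went near the jaw.
- **Less exact check:** the jaw's gap-side face, which lies in line with the pointer, read y = 44.2–45.2 mm against 44.5 mm for the line. Its bevelled edge makes that reading coarse, but it agrees.
- **Other objects:** comparing the side camera with its first picture showed no change at the caliper, disc and cleaner bottle.
- **Check that did not settle:** the same comparison showed changed pixels around the glass blank (10%), tall glass (20%), wide glass (8%) and loupe (4%). I put this down to the arm, its shadow and the moved jaw being in view, but I did not look closer before handing in. The tool never went low near any of them, and the wrist readings showed no contact except at the wheel.

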